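# Lock the bayonet lid on to the cement pot

## Task

Close the green cement pot that is screwed to the bench: set the loose bayonet lid down into its collar, pins through the two gaps, and turn it clockwise by its bar until the ramps have drawn it down firmly on the rubber gasket, then let go so that it stays locked. It must end up properly tight, but feel your way, let your hand follow the lid down and stop in time: forcing it past the point where it grips crushes the gasket. Leave the shoe brush, the thread spool and the shoe cream tin where they are.

Things in the scene. Friction and masses are not known exactly. Their poses are not given: they have to be found in the camera images.
- lid: Loose bayonet lid, 0.28 to 0.46 kg: aluminium disc 84 mm across and 22 mm thick, lying right way up. Origin: centre of its underside, z up; its x axis runs along the grip bar and the two pins. The same after half a turn.
- lid_bar (a point): On the lid's axis, 49 mm above its underside, in the upper part of the black grip bar: 60 mm long (lid x), 14 mm wide (lid y), from 22 to 58 mm above the underside.
- lid_pin (a point): On the lid's +x steel pin, near its end. Two radial pins, 8 mm diameter, at lid +x and -x, reach 53.5 mm from the axis; their axes lie 8 mm above the underside. Red marks on the lid's top lie above them.
- pot: Green round pot fixed to the bench: 136 mm across, 56 mm high, foot flange 160 mm across. Origin: centre of its underside, at bench height, z up. The springy black gasket inside has its top 29 to 33.5 mm above the bench (varies, hidden); the lid set in rests on it, pins just below the lip. Caught on the lip, the lid stands about 20 mm higher.
- pot_gap (a point): One of the two gaps (pot +x and -x) in the steel lip, at rim height. Each is 20 degrees (16 mm) wide, with a red mark on the rim; pins in line have 4 mm to spare each side. Lip inner diameter 89 mm (2.5 mm round the lid), wall behind it 112 mm.
- pot_mouth (a point): On the pot's axis at rim height, 56 mm over its origin. Turned clockwise seen from above, the lid runs free for 15 to 70 degrees (hidden) until the ramps (about 6 degrees steep) under the lip touch its pins. From there it resists and sinks about 0.09 mm a degree, drawing the hand down: let the hand follow; over 45 N on the lip counts as forced.
- shoe_brush: Shoe brush with brown wooden back, 155 x 51 x 44 mm, lying on the bench; origin at the centre of its underside. Not to be disturbed.
- thread_spool: Spool of dark thread, 38 mm diameter, 58 mm high, standing; origin at the centre of its underside. Not to be disturbed.
- polish_tin: Round red tin of shoe cream, 80 mm diameter, 23 mm high; origin at the centre of its underside. Not to be disturbed.
- pot_seat (a point): On the pot's axis, 30 mm over its origin, about where the lid's underside ends. Past first touch each degree adds 2.3 N to the lid's weight on the gasket. Properly tight: 8 to 10 degrees past it (0.15 to 0.18 rad), 20 to 25 N, slow steady twist about 0.4 N m (0.15 at first touch; less once turning stops); 3 degrees is too loose, 14 too much; over 42 N crushes it. Then friction holds the lid.
Mind the look-alikes: they are no part of the job. Leave any orange or yellow look-alike of the lid alone.

How it is judged:
By the outcome, as a careful person would: the job done as asked, in the order asked, and still so for the second after the job is handed in, with the robot touching nothing.
It also fails if it takes over 58 s, if anything falls off the work surface, if the arm or the gripper's body presses on something with over 40 N, if the wrist force passes 120 N, or if a joint passes its speed limit or range.

## Robot

A 7-joint arm with a two-finger parallel gripper is mounted at the origin on a cart in front of the work surface, level with it; the furniture and walls round the work are solid. World frame = base frame: x ahead of the robot, y to its left, z up, the work surface at z = 0. Lengths are in m, angles in rad, forces in N, time in s.
With the tool pointing down it reaches from about 0.35 to 0.9 m from the base axis. Payload 8.1 kg.
Tool frame: the origin (TCP) lies at the very end of the fingers, on their centre line; the grasp point (between the pads) lies 19 mm behind it (arm.tcp_to_grasp is the z of the grasp point in the tool frame, in m); z points along the fingers, y is the line along which they close (so a half turn about z gives the same grasp; the last joint's range is limited). The gripper opens to 92 mm and grips with 3 to 60 N. Pads are 19 mm wide; open, the fingers measure 130 mm over their backs; the gripper's body (75 mm by 190 mm) begins 47 mm behind the grasp point.
Start: joints at [-1.397, 0.434, 0.025, 1.573, -0.012, 1.134, -0.075], TCP at [0.171, 0.601, 0.227] pointing down, gripper open.
Joint ranges: [-2.62, 2.62], [-0.44, 2.09], [-1.27, 1.32], [0.08, 2.57], [-1.32, 4.46], [0.12, 2], [-2.74, 2.74]. Speed limits (rad/s): [2.22, 2.22, 3.01, 3.01, 3.14, 3.14, 3.14].

## Interface

Orientations are given as a rotation vector (axis times angle).
In Python, from cell import readout, vision, sign_off, arm gives the robot as it stands. The module is installed in compiled form; this text tells all that it offers.
- The arm moves only by the shell command python3 -m creep 'ROWS' [FORCE]. ROWS is JSON, a list of rows, each a list of 5 numbers: the shift along the tool's x, y, z in units of 4 cm (1.0 is 4 cm), then the turn about the tool's z in units of 4 degrees (1.0 is 4 degrees), then the opening, from 0 (shut) to 1 (fully open). A call has 1 to 12 rows; each row shifts and turns the commanded pose from where the row before left it, along the tool's axes as they then stand; what a row does not reach is not made up. A row lasts 1/8 s, in which the tool goes at most 62.5 mm and 10.7 degrees, less where a joint would pass 70% of its speed; a pose out of reach is approached as far as the arm can. A call with a number of a shift or a turn outside -1 to 1 is refused whole. A call with a gripper value outside its range is refused whole. The fingers move at their own pace and stop on an object; FORCE is the grip in N (left out, the last holds). Time passes only in rows, so rows that do not move let the fingers close. It gives the time, the measured TCP pose, the force, the opening and the grip force at its end, in the units of the state.
- readout.observe(): the state, without advancing time (a new reading comes with each control period).
- vision.get_image(name): name is "side" or "top" or "wrist"; returns a dict with "pixels" (384x512x3 uint8, blue, green, red), "z_map" (384x512 float32, m along the optical axis (not along the pixel's ray), 0 where there is no reading), "camera_matrix" (3x3 intrinsics, pixels), "position" and "rotation" of the camera in the world. Camera axes: x right, y up, looking along -z (the intrinsics and any distortion apply to the point x, -y, -z); pixel columns grow to the right and rows downward; lengths in m; the calibration is good to about 2 mm. A picture is of the moment at which its call begins.
- sign_off(): hands the job in; it is judged then, once.
The state is a dict: "clock": time; "joints": joint angles; "dq": joint speeds; "joint_efforts": joint torques, N m; "position": TCP position; "ee_rot": TCP orientation; "force": force on the tool from outside, world axes, zero at the start; "ft_torque": the same for the moment, N m; "width": opening from 0.0 (shut) to 1.0 (fully open); "gripper_force": force on a finger pad.
Only numpy, scipy, OpenCV 4.12 (cv2) and the standard library are available. Lean on these libraries where they do the work, as an engineer would, in place of code of your own. Each camera call takes 0.05 s, during which the arm holds its last target. There are 200 camera calls.

## Working session

There is one attempt and no reset: what is moved stays moved. The work goes in short steps, Python scripts to look and compute and a shell command to move; the robot and the scene stay as the last step left them, time stands still between calls to the robot, and variables do not carry over. Pictures are saved under pics/ and viewed, at most 10 in all, crops included, and the job is handed in when it is done.

```bash
mkdir -p pics; cat > h.py <<'E'
from cell import readout, vision, sign_off, arm
import numpy as np, cv2
def grab(n,save=None):
    d=vision.get_image(n)
    if save: cv2.imwrite('pics/'+save,d['pixels'])
    np.savez('/tmp/'+n+'.npz',**{k:np.asarray(v) for k,v in d.items()})
    return d
def cloud(d):
    K=np.array(d['camera_matrix']);z=np.array(d['z_map']);v,u=np.mgrid[:z.shape[0],:z.shape[1]]
    x=(u-K[0,2])/K[0,0]*z;y=(v-K[1,2])/K[1,1]*z
    R=np.array(d['rotation'])
    P=np.stack([x,-y,-z],-1)@R.T+np.array(d['position'])
    P[z==0]=np.nan
    return P
E
python3 - <<'E'
from h import *
a=grab('top');b=grab('side')
cv2.imwrite('pics/top0.png',a['pixels']);cv2.imwrite('pics/side0.png',b['pixels'])
s=readout.observe();print(s['position'],s['ee_rot'],s['force'],s['width'],arm.tcp_to_grasp, a['rotation'],a['position'],[k for k in a])
E
```

```text
[0.17071445 0.60074919 0.22601806] [-4.33573124e-01 -3.11143264e+00  2.24744012e-03] [ 0.44264332 -0.24394319 -0.48448293] 0.9992210101873161 -0.0188 [ 0.15939672 -0.12039876 -1.59150134] [0.35482698 0.11674853 1.04475394] ['pixels', 'z_map', 'camera_matrix', 'position', 'rotation']
```

View pics/top0.png

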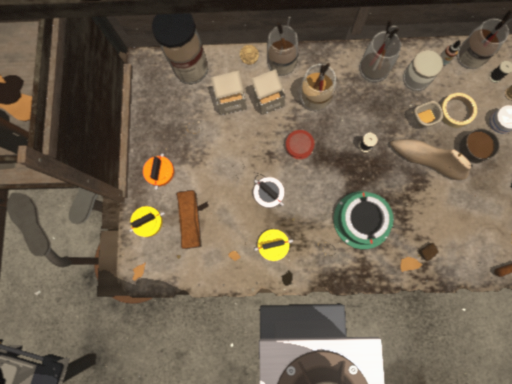

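View pics/side0.png

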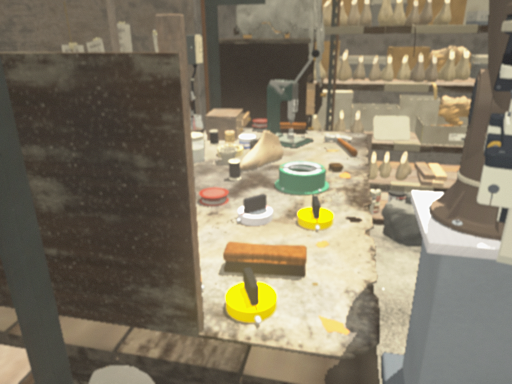

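The top view shows five bar-topped discs: orange (158,170), yellow (146,221), yellow (273,244) and silver (268,192). The silver one is the aluminium lid; the others are the look-alikes. The green pot is at (365,218), the brush at (189,219), the tin at (300,144) and the spool at (369,141). Next I'll measure these and confirm with an enlarged crop.

```bash
cat >> h.py <<'E'
from scipy.spatial.transform import Rotation as Rn
def load(n):
    return dict(np.load('/tmp/'+n+'.npz'))
_c=cloud
def cloud(d):
    d=dict(d);r=np.array(d['rotation'])
    if r.size==3: d['rotation']=Rn.from_rotvec(r).as_matrix()
    return _c(d)
E
python3 - <<'E'
from h import *
a=load('top');P=cloud(a);I=a['pixels'];print(a['camera_matrix'].round(1).tolist())
for n,(u,v) in dict(lid=(268,192),tin=(300,144),spool=(369,141),brush=(189,219),pot=(365,218),yel=(273,244),bench=(230,200)).items(): print(n,P[v,u].round(3))
def fit(c,r,zl,zh,n):
    m=(np.hypot(P[...,0]-c[0],P[...,1]-c[1])<r)&(P[...,2]>zl)&(P[...,2]<zh)
    q=P[m];
    (x,y),rad=cv2.minEnclosingCircle(q[:,:2].astype(np.float32))
    print(n,m.sum(),q.mean(0).round(4),'enc',round(x,4),round(y,4),round(rad,4),'z',np.nanpercentile(q[:,2],[5,50,95]).round(4));return q
lc=P[192,268];pc=P[218,365]
fit(lc,.06,.015,.03,'lid top')
q=fit(lc,.06,.045,.075,'bar')
w,V=np.linalg.eigh(np.cov(q[:,:2].T));print('bar angle',np.degrees(np.arctan2(V[1,1],V[0,1])),'len',np.sqrt(w*12))
q=fit(pc,.09,.047,.07,'rim')
c=np.hstack([cv2.resize(I[150:230,225:315],(400,356),interpolation=2),cv2.resize(I[178:258,320:410],(400,356),interpolation=2)])
cv2.imwrite('pics/crop1.png',c)
E
```

```text
[[379.1, 0.0, 262.2], [0.0, 379.1, 193.4], [0.0, 0.0, 1.0]]
lid [0.536 0.124 0.054]
tin [0.676 0.031 0.022]
spool [ 0.668 -0.152  0.056]
brush [0.471 0.337 0.042]
pot [ 0.463 -0.132  0.032]
yel [0.399 0.114 0.054]
bench [0.526 0.231 0.   ]
lid top 570 [0.5418 0.1223 0.0211] enc 0.5435 0.1224 0.0423 z [0.0181 0.021  0.0243]
bar 125 [0.5423 0.1219 0.0558] enc 0.5425 0.1224 0.0298 z [0.0517 0.0562 0.0591]
bar angle 46.875679988252585 len [0.01470749 0.05972971]
rim 1183 [ 0.4605 -0.1319  0.054 ] enc 0.4616 -0.1325 0.0683 z [0.0506 0.0541 0.0569]
```

View pics/crop1.png

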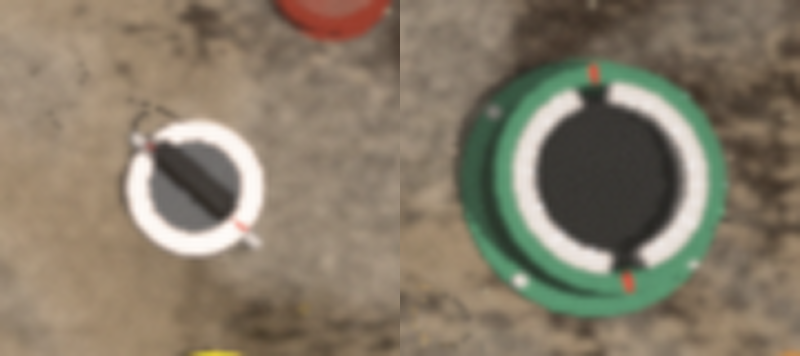

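Left crop: silver lid, bar and red-marked pins running upper-left to lower-right. This is the lid meant. Right crop: pot with red marks at (595,72) and (628,280), plain open mouth.

```bash
python3 - <<'E'
from h import *
a=load('top');P=cloud(a);I=a['pixels'].astype(int)
sub=(I[...,2]-I[...,1]>50)&(np.hypot(P[...,0]-.4616,P[...,1]+.1325)<.075)&(P[...,2]>.04)
m=P[sub];print(len(m));
r=m[:,:2]-[.4616,-.1325];A=m[r[:,0]>0].mean(0);B=m[r[:,0]<0].mean(0);print(A,B,np.degrees(np.arctan2(*(A-B)[1::-1])),(A+B)/2)
# height map of path region
for x in np.arange(0,.75,.1):
    print(round(x,1),[ (lambda q: round(float(np.nanmax(q)),2) if q.size else None)(P[...,2][(abs(P[...,0]-x)<.05)&(abs(P[...,1]-y)<.05)]) for y in np.arange(.8,-.25,-.1)])
s=readout.observe();R=Rn.from_rotvec(s['ee_rot']).as_matrix();print(R.round(3),s['joints'])
E
```

```text
8
[ 0.52386903 -0.12608417  0.05494602] [ 0.40108514 -0.13706748  0.05471397] 5.111638448461807 [ 0.46247708 -0.13157582  0.05482999]
0.0 [-0.69, -0.69, -0.69, -0.68, -0.69, -0.69, -0.0, 0.01, None, 0.02, 0.0]
0.1 [-0.69, -0.69, -0.69, 0.33, -0.69, -0.69, 0.0, 0.05, 0.11, 0.05, 0.0]
0.2 [-0.68, 0.28, 0.4, 0.39, -0.69, -0.69, 0.0, 0.0, 0.0, 0.0, -0.01]
0.3 [None, None, -0.0, 0.0, 0.01, 0.01, 0.0, 0.0, 0.01, 0.0, 0.0]
0.4 [0.01, 0.0, -0.0, 0.03, 0.05, 0.05, 0.03, 0.06, 0.01, 0.06, 0.06]
0.5 [0.01, -0.02, 0.4, 0.44, 0.06, 0.05, 0.02, 0.06, 0.01, 0.06, 0.06]
0.6 [0.08, 0.28, 0.4, 0.44, 0.06, 0.04, 0.03, 0.06, 0.03, 0.0, 0.03]
0.7 [0.12, 0.29, 0.4, 0.59, 0.59, 0.59, 0.59, 0.58, 0.58, 0.57, 0.56]
[[-0.962  0.273 -0.   ]
 [ 0.273  0.962 -0.001]
 [-0.    -0.001 -1.   ]] [-1.39658716  0.43515754  0.02496209  1.57401287 -0.0116254   1.13400127
 -0.07513462]
```

```bash
python3 - <<'E'
from h import *
for n in('top','side'):
    P=cloud(load(n)).reshape(-1,3);print(n)
    P=P[np.isfinite(P[:,0])&(P[:,2]>.12)]
    for y in np.arange(.9,.2,-.05):
        print(round(y,2),end=': ')
        for x in np.arange(0.05,.85,.05):
            q=P[(abs(P[:,0]-x)<.025)&(abs(P[:,1]-y)<.025),2]
            print('%3d'%(q.max()*100) if q.size else '  .',end=' ')
        print()
E
```

```text
top
0.9:   .   .   .   .   .   .   .   .   .   .   .   .   .   .   .   . 
0.85:   .   .   .   .   .   .   .   .   .   .   .   .   .   .   .   . 
0.8:   .   .   .   .   .   .   .   .   .   .   .   .   .   .  12   . 
0.75:   .   .   .   .   .   .   .   .   .   .   .   .  23   .   .   . 
0.7:   .   .   .   .   .   .   .   .   .   .   .   .  28  28   .   . 
0.65:   .   .   .  30   .   .   .   .   .   .   .   .   .   .   .   . 
0.6:   .   .   .  38   .   .   .   .   .   .   .   .   .   .   .   . 
0.55:   .   .  40  40   .   .   .   .   .   .  44  40  40  40  40  40 
0.5:   .   .  33  33   .   .   .   .   .   .   .   .   .  59   .   . 
0.45:   .   .   .   .   .   .   .   .   .   .   .   .   .  59   .   . 
0.4:   .   .   .   .   .   .   .   .   .   .   .   .   .  59   .   . 
0.35:   .   .   .   .   .   .   .   .   .   .   .   .   .  59   .   . 
0.3:   .   .   .   .   .   .   .   .   .   .   .   .   .  59   .   . 
0.25:   .   .   .   .   .   .   .   .   .   .   .   .   .  58   .   . 
side
0.9:   .   .   .   .   .   .   .   .   .   .   .   .   .   .   .   . 
0.85:   .   .   .   .   .   .   . 
[... 181 characters left out ...]
:   .   .   .  33  33   .   .   .   .   .   .   .  40   .   .   . 
0.65:   .   .   .  33  33   .   .   .   .   .   .   .   .   .   .   . 
0.6:   .   .   .  44   .   .   .   .   .   .   .   .   .   .   .   . 
0.55:   .   .  33  38   .   .   .   .   .   .  43  39  39  39  39   . 
0.5:   .   .  33  33   .   .   .   .   .   .   .   .   .   .   .   . 
0.45:   .   .   .   .   .   .   .   .   .   .   .   .   .   .   .   . 
0.4:   .   .   .   .   .   .   .   .   .   .   .   .   .   .   .   . 
0.35:   .   .   .   .   .   .   .   .   .   .   .   .   .   .   .   . 
0.3:   .   .   .   .   .   .   .   .   .   .   .   .   .   .   .   . 
0.25:   .   .   .   .   .   .   .   .   .   .   .   .   .   .   .   .
```

```bash
python3 -m creep '[[-0.5,-0.4,0,0,1],[-1,-0.75,0,0,1],[-1,-0.75,0,0,1],[-1,-0.75,0,0,1],[-1,-0.75,0,0,1],[-1,-0.75,0,0,1],[-1,-0.75,0,0,1],[-1,-0.75,0,0,1],[-1,-0.75,0,0,1],[-1,-0.75,0,0,1],[-1,-0.75,0,0,1],[-1,-0.75,0,0,1]]' 20; python3 -m creep '[[-0.5,-0.4,0,-1,0.6],[0,0,0.2,-1,0.6],[0,0,0.2,-1,0.6],[0,0,0.2,-1,0.6],[0,0,0.2,-1,0.6],[0,0,0.2,-1,0.6],[0,0,0.2,-1,0.6],[0,0,0.2,-1,0.6],[0,0,0.2,-1,0.6],[0,0,0.2,-1,0.6],[0,0,0.2,-1,0.6],[0,0,0.2,-1,0.6]]'; python3 -m creep '[[0,0,0,-1,0.6],[0,0,0,-1,0.6],[0,0,0,-1,0.6],[0,0,0,-0.7,0.6],[0,0,0,0,0.6]]'
cat > st.py <<'E'
from h import *
s=readout.observe();R=Rn.from_rotvec(s['ee_rot']).as_matrix()
print('t',s['clock'],'pos',np.round(s['position'],4),'yawx',np.degrees(np.arctan2(R[1,0],R[0,0])).round(2)%360,'z',R[:,2].round(4),'q',np.round(s['joints'],2),'F',np.round(s['force'],2),'M',np.round(s['ft_torque'],3),'w',round(s['width'],3),'g',round(s['gripper_force'],1))
E
python3 st.py
```

```text
clock: 1.6
position: [0.5193, 0.1413, 0.2265]
ee_rot: [-0.433, -3.111, 0.0]
force: [1.2, 0.6, -0.8]
width: 1.001
gripper_force: 0.0
clock: 3.1
position: [0.5333, 0.1217, 0.1381]
ee_rot: [0.873, -3.017, 0.0]
force: [0.1, 0.0, -0.5]
width: 0.599
gripper_force: 0.0
clock: 3.72
position: [0.5334, 0.1217, 0.1385]
ee_rot: [1.25, -2.881, -0.0]
force: [-0.3, -0.9, -0.4]
width: 0.6
gripper_force: 0.0
t 3.725 pos [0.5334 0.1217 0.1385] yawx 226.91 z [-6.e-04 -1.e-04 -1.e+00] q [-0.34  0.4   0.02  1.87 -0.01  0.87  2.08] F [-0.29 -0.9  -0.41] M [0.104 0.008 0.031] w 0.6 g 0.0
```

```bash
python3 - <<'E'
from h import *
d=grab('wrist','wrist1.png');P=cloud(d)
lc=np.array([.5425,.1222])
m=(np.hypot(P[...,0]-lc[0],P[...,1]-lc[1])<.06)
for n,a,b in(('bar',.05,.065),('top',.017,.027)):
    q=P[m&(P[...,2]>a)&(P[...,2]<b)]
    if len(q)<5: print(n,len(q));continue
    r=cv2.minAreaRect((q[:,:2]*1000).astype(np.float32));print(n,len(q),q.mean(0).round(4),r,cv2.minEnclosingCircle(q[:,:2].astype(np.float32)))
E
```

```text
bar 926 [0.5403 0.1218 0.057 ] ((541.647705078125, 122.70629119873047), (58.75287628173828, 13.872543334960938), 47.03023147583008) ((0.5418335199356079, 0.12262941151857376), 0.029798034578561783)
top 3744 [0.5394 0.1206 0.022 ] ((541.43115234375, 122.46092987060547), (81.56886291503906, 82.96343994140625), 43.186405181884766) ((0.5419548153877258, 0.1232103630900383), 0.04190077632665634)
```

View pics/wrist1.png

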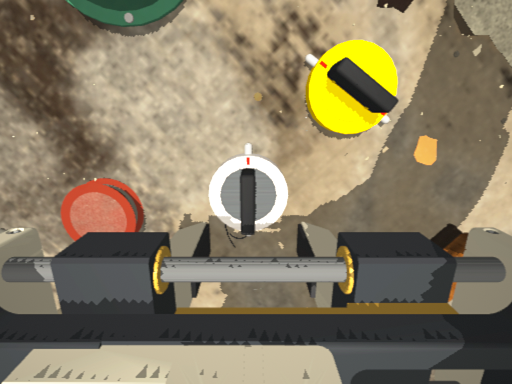

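The wrist view shows the silver lid at (248,192) with its bar upright in the picture, midway between the fingers. The measured bar angle is 47.0°, so the grasp is aligned.

```bash
python3 -m creep '[[-0.16,-0.13,0.4,0,0.6],[0,0,0.6,0,0.6],[0,0,0.6,0,0.6],[0,0,0.5,0,0.6],[0,0,0.4,0,0.6],[0,0,0.2,0,0.5],[0,0,0,0,0.4],[0,0,0,0,0],[0,0,0,0,0],[0,0,0,0,0],[0,0,0,0,0]]' 35; python3 st.py
```

```text
clock: 5.15
position: [0.5421, 0.1231, 0.0312]
ee_rot: [-1.251, 2.881, 0.0]
force: [0.0, -0.2, 3.3]
width: 0.148
gripper_force: 35.0
t 5.15 pos [0.5421 0.1231 0.0312] yawx 226.94 z [ 8.e-04  3.e-04 -1.e+00] q [-0.33  0.56  0.01  1.94 -0.01  0.64  2.08] F [ 0.03 -0.17  3.3 ] M [ 0.072  0.201 -0.012] w 0.148 g 35.0
```

```bash
python3 -m creep '[[0,0,-0.3,0,0],[0,0,-0.7,0,0],[0,0,-1,0,0],[0,0,-1,0,0],[0.4,-0.5,0,0,0],[0.7,-0.8,0,0,0],[0.7,-0.8,0,0,0],[0.7,-0.8,0,0,0],[0.7,-0.8,0,0,0],[0.5,-0.6,0,0,0],[0.3,-0.4,0,0.46,0],[0,0,0,1,0]]'; python3 -m creep '[[0,0,0,1,0],[0,0,0,1,0],[0,0,0,1,0],[0,0,0,1,0],[0,0,0,1,0],[0,0,0,1,0],[0,0,0,1,0],[0,0,0,1,0],[0,0,0,1,0],[0,0,0,0,0],[0,0,0,0,0]]';python3 st.py;  python3 - <<'E'
from h import *
d=grab('wrist','wrist2.png');P=cloud(d);I=d['pixels'].astype(int)
pc=np.array([.462,-.132]);rr=np.hypot(P[...,0]-pc[0],P[...,1]-pc[1])
q=P[(rr<.085)&(P[...,2]>.05)&(P[...,2]<.06)]
print(len(q),q.mean(0),cv2.minEnclosingCircle(q[:,:2].astype(np.float32)),cv2.fitEllipse((q[cv2.convexHull(q[:,:2].astype(np.float32),returnPoints=False)[:,0],:2]*1000).astype(np.float32)))
sub=(I[...,2]-I[...,1]>60)&(rr<.075)&(rr>.04)&(P[...,2]>.045)&(P[...,2]<.065)
m=P[sub];r=m[:,:2]-pc;A=m[r[:,0]>0];B=m[r[:,0]<0];print(len(A),len(B));A=A.mean(0);B=B.mean(0)
print(A,B,(A+B)/2,np.degrees(np.arctan2(A[1]-B[1],A[0]-B[0])))
E
```

```text
clock: 6.65
position: [0.5697, -0.1242, 0.1508]
ee_rot: [1.094, -2.944, 0.0]
force: [-1.0, 1.1, -4.0]
width: 0.152
gripper_force: 35.0
clock: 8.02
position: [0.5698, -0.1218, 0.1507]
ee_rot: [0.142, -3.138, -0.0]
force: [-0.3, -0.9, -4.2]
width: 0.149
gripper_force: 35.0
t 8.025 pos [ 0.5698 -0.1218  0.1507] yawx 185.2 z [-2.e-04  3.e-04 -1.e+00] q [-0.07  0.44  0.26  1.79 -0.14  0.93  1.91] F [-0.27 -0.93 -4.2 ] M [ 0.031 -0.026 -0.015] w 0.149 g 35.0
10259 [ 0.46194408 -0.13133868  0.05535429] ((0.46082058548927307, -0.13134796917438507), 0.06791510432958603) ((462.2418518066406, -131.13516235351562), (130.84542846679688, 136.53956604003906), 8.940362930297852)
48 0
[ 0.52161716 -0.12636704  0.05640948] [nan nan nan] [nan nan nan] nan<stdin>:7: RuntimeWarning: Mean of empty slice.
  ret = um.true_divide(
```

View pics/wrist2.png

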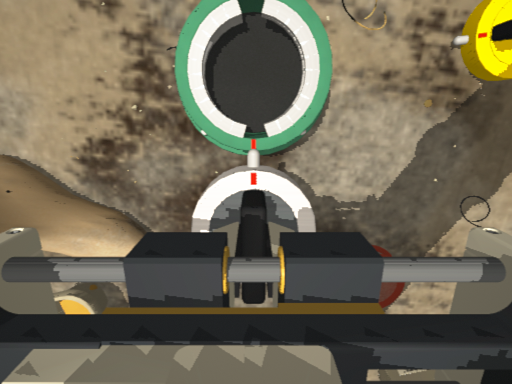

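The wrist view shows the held lid at the bottom, with its pin and red mark at (253,160)–(253,180). The pot is above it at (253,70), with its near gap and red mark at (253,143), in line with the pin. I'll now compare lid and pot positions in this same image.

```bash
python3 - <<'E'
from h import *
from scipy.optimize import least_squares
d=load('wrist');P=cloud(d);I=d['pixels'].astype(int);T=np.array([.5698,-.1218])
def circ(pts,r0,c0):
    f=least_squares(lambda p:np.hypot(pts[:,0]-p[0],pts[:,1]-p[1])-p[2],[*c0,r0],loss='soft_l1',f_scale=.001);g=least_squares(lambda p:np.hypot(pts[:,0]-p[0],pts[:,1]-p[1])-r0,c0,loss='soft_l1',f_scale=.001)
    return f.x.round(4),g.x.round(4)
def radial(m,c,inner,lo,hi,z):
    q=P[m];a=np.degrees(np.arctan2(q[:,1]-c[1],q[:,0]-c[0]))%360;r=np.hypot(*(q[:,:2]-c).T);o=[]
    for k in range(lo,hi,3):
        s=(a>=k)&(a<k+3)
        if s.sum()>3: i=np.where(s)[0];i=i[np.argmin(r[i]) if inner else np.argmax(r[i])];o.append(q[i,:2])
    return np.array(o)
c=np.array([.4617,-.1315]);rr=np.hypot(P[...,0]-c[0],P[...,1]-c[1])
white=(I.min(-1)>150)
m=(rr<.062)&(P[...,2]>.045)&(P[...,2]<.06)&white
o=np.vstack([radial(m,c,True,20,165,0),radial(m,c,True,205,345,0)]);print('lip inner',circ(o,.0445,c),np.median(P[m][:,2]))
m=(rr<.08)&(P[...,2]>.05)&(P[...,2]<.06)&(I[...,1]-I[...,2]>25)
o=np.vstack([radial(m,c,False,0,120,0),radial(m,c,False,240,360,0)]);print('pot outer',circ(o,.068,c))
l=T;rl=np.hypot(P[...,0]-l[0],P[...,1]-l[1])
m=(rl<.05)&(abs(P[...,2]-.142)<.008)&white
print('lid z',np.median(P[m][:,2]),m.sum());o=radial(m,l,False,130,172,0);o=np.vstack([o,radial(m,l,False,200,240,0)]);print('lid',circ(o,.042,l))
red=(I[...,2]-I[...,1]>60)&(I[...,2]-I[...,0]>60)
for n,k in(('lidmark',red&(rl<.05)&(P[...,2]>.12)),('potmark',red&(rr<.075)&(P[...,2]<.065))):
    print(n,k.sum(),P[k].mean(0).round(4))
v,u=np.where(red&(rl<.05));print(P[...,2][(rl<.05)].shape,np.nanpercentile(P[...,2][rl<.05],[5,25,50,75,95]))
E
```

```text
lip inner (array([ 0.4608, -0.1316,  0.0446]), array([ 0.4608, -0.1316])) 0.05520515411676896
pot outer (array([ 0.4611, -0.1316,  0.0671]), array([ 0.4601, -0.1315]))
lid z 0.1410212551179213 3004
lid (array([ 0.5698, -0.1219,  0.0412]), array([ 0.5708, -0.1218]))
lidmark 69 [ 0.5339 -0.1249  0.1416]
potmark 48 [ 0.5216 -0.1264  0.0564]
(53467,) [0.14029241 0.23185774 0.24202689 0.25861548 0.26617979]
```

```bash
python3 -m creep '[[0.4,0,0,0,0],[0.7,0,0,0,0],[0.7,0,0,0,0],[0.6,0,0,0,0],[0.33,0,0,0,0],[0,0,0.5,0,0],[0,0,0.5,0,0],[0,0,0.2,0,0],[0,0,0,0,0],[0,0,0,0,0]]';python3 st.py
```

```text
clock: 9.32
position: [0.4617, -0.1322, 0.1033]
ee_rot: [-0.14, 3.137, -0.0]
force: [0.7, 0.6, -3.9]
width: 0.15
gripper_force: 35.0
t 9.325 pos [ 0.4617 -0.1322  0.1033] yawx 185.1 z [ 1.e-03 -2.e-04 -1.e+00] q [-0.03  0.36  0.25  2.08 -0.13  0.72  1.97] F [ 0.65  0.55 -3.93] M [ 0.047 -0.01  -0.008] w 0.15 g 35.0
```

```bash
python3 -m creep '[[0.015,0.015,0.1,0,0],[0,0,0.05,0,0],[0,0,0.05,0,0],[0,0,0.05,0,0],[0,0,0.05,0,0],[0,0,0.05,0,0],[0,0,0.05,0,0],[0,0,0,0,0]]';python3 st.py
```

```text
clock: 10.32
position: [0.4603, -0.1315, 0.0866]
ee_rot: [0.14, -3.138, -0.0]
force: [0.2, -0.5, -3.7]
width: 0.148
gripper_force: 35.0
t 10.325 pos [ 0.4603 -0.1315  0.0866] yawx 185.09 z [-3.e-04  1.e-04 -1.e+00] q [-0.02  0.38  0.25  2.1  -0.15  0.68  1.98] F [ 0.16 -0.46 -3.74] M [ 0.037  0.03  -0.06 ] w 0.148 g 35.0
```

```bash
python3 -m creep '[[0,0,0.04,0,0],[0,0,0.04,0,0],[0,0,0.04,0,0],[0,0,0.04,0,0],[0,0,0,0,0]]';python3 st.py;python3 -m creep '[[0,0,0.04,0,0],[0,0,0.04,0,0],[0,0,0.04,0,0],[0,0,0.04,0,0],[0,0,0,0,0]]';python3 st.py
```

```text
clock: 10.95
position: [0.4603, -0.1315, 0.0802]
ee_rot: [0.14, -3.138, -0.0]
force: [-0.0, -0.3, -4.2]
width: 0.151
gripper_force: 35.0
t 10.95 pos [ 0.4603 -0.1315  0.0802] yawx 185.1 z [-3.e-04  1.e-04 -1.e+00] q [-0.02  0.39  0.24  2.1  -0.15  0.66  1.98] F [-0.03 -0.35 -4.21] M [ 0.019 -0.002 -0.03 ] w 0.151 g 35.0
clock: 11.58
position: [0.4603, -0.1315, 0.0738]
ee_rot: [0.14, -3.138, -0.0]
force: [0.7, 0.0, -3.4]
width: 0.152
gripper_force: 35.0
t 11.575 pos [ 0.4603 -0.1315  0.0738] yawx 185.1 z [-3.e-04  1.e-04 -1.e+00] q [-0.02  0.41  0.24  2.11 -0.16  0.64  1.99] F [ 0.74  0.01 -3.37] M [ 0.06  -0.056 -0.053] w 0.152 g 35.0
```

```bash
python3 -m creep '[[0,0,0.04,0,0],[0,0,0.04,0,0],[0,0,0.04,0,0],[0,0,0.03,0,0],[0,0,0,0,0]]';python3 st.py;python3 -m creep '[[0,0,0.012,0,0],[0,0,0.012,0,0],[0,0,0,0,0]]' ; python3 -m creep '[[0,0,0.012,0,0],[0,0,0.012,0,0],[0,0,0,0,0]]'
```

```text
clock: 12.2
position: [0.4603, -0.1315, 0.0678]
ee_rot: [0.14, -3.138, -0.0]
force: [-0.0, 0.1, -4.7]
width: 0.15
gripper_force: 35.0
t 12.2 pos [ 0.4603 -0.1315  0.0678] yawx 185.1 z [-2.e-04  1.e-04 -1.e+00] q [-0.01  0.42  0.24  2.11 -0.16  0.63  1.99] F [-0.05  0.08 -4.67] M [0.057 0.067 0.004] w 0.15 g 35.0
clock: 12.58
position: [0.4604, -0.1315, 0.0669]
ee_rot: [-0.14, 3.138, 0.0]
force: [-0.1, 1.0, -4.8]
width: 0.15
gripper_force: 35.0
clock: 12.95
position: [0.4604, -0.1315, 0.066]
ee_rot: [0.14, -3.138, -0.0]
force: [0.3, 0.0, -5.0]
width: 0.147
gripper_force: 35.0
```

```bash
python3 -m creep '[[0,0,0.012,0,0],[0,0,0.012,0,0],[0,0,0,0,0]]' ; python3 -m creep '[[0,0,0.012,0,0],[0,0,0,0,0],[0,0,0,0,0]]';python3 -m creep '[[0,0,0.012,0,0],[0,0,0,0,0]]'
```

```text
clock: 13.32
position: [0.4604, -0.1315, 0.065]
ee_rot: [0.14, -3.138, -0.0]
force: [0.5, -0.5, -4.3]
width: 0.151
gripper_force: 35.0
clock: 13.7
position: [0.4604, -0.1315, 0.0646]
ee_rot: [-0.14, 3.138, 0.0]
force: [0.3, -0.4, -3.5]
width: 0.147
gripper_force: 35.0
clock: 13.95
position: [0.4604, -0.1315, 0.064]
ee_rot: [0.14, -3.138, -0.0]
force: [-1.1, 0.4, -4.4]
width: 0.149
gripper_force: 35.0
```

```bash
python3 -m creep '[[0,0,0.012,0,0],[0,0,0.012,0,0],[0,0,0,0,0]]' ; python3 -m creep '[[0,0,0.012,0,0],[0,0,0,0,0]]';python3 -m creep '[[0,0,0.012,0,0],[0,0,0,0,0]]'
```

```text
clock: 14.32
position: [0.4604, -0.1315, 0.0632]
ee_rot: [-0.14, 3.138, 0.0]
force: [0.3, -0.4, -2.3]
width: 0.151
gripper_force: 35.0
clock: 14.58
position: [0.4605, -0.1315, 0.0629]
ee_rot: [-0.14, 3.138, 0.0]
force: [-1.6, 0.6, 3.0]
width: 0.151
gripper_force: 35.0
clock: 14.82
position: [0.4605, -0.1315, 0.0626]
ee_rot: [-0.14, 3.138, 0.0]
force: [-3.2, 0.9, 8.4]
width: 0.152
gripper_force: 35.0
```

```bash
python3 -m creep '[[0,0,-0.02,0,0],[0,0,0,0.25,0],[0,0,0,0.5,0],[0,0,0,0.5,0],[0,0,0,0.5,0],[0,0,0,0.5,0],[0,0,0,0.5,0],[0,0,0,0.25,0]]';python3 st.py
```

```text
clock: 15.82
position: [0.4605, -0.1315, 0.063]
ee_rot: [0.191, 3.136, -0.0]
force: [0.3, 0.2, 0.2]
width: 0.148
gripper_force: 35.0
t 15.825 pos [ 0.4605 -0.1315  0.063 ] yawx 173.01 z [ 1.e-04 -0.e+00 -1.e+00] q [-0.06  0.43  0.29  2.12 -0.21  0.62  1.83] F [0.28 0.19 0.25] M [ 0.031 -0.099  0.044] w 0.148 g 35.0
```

```bash
cat > s2.py <<'E'
from h import *
s=readout.observe();R=Rn.from_rotvec(s['ee_rot']).as_matrix()
print('t',round(s['clock'],2),'z',round(s['position'][2],5),'yaw',np.degrees(np.arctan2(R[1,0],R[0,0])).round(2),'F',np.round(s['force'],1),'Mz',np.round(s['ft_torque'],3)[2],'vz7',np.round(s['dq'][6],3),'w',round(s['width'],4))
E
for i in 1; do :; done
python3 -m creep '[[0,0,0,0.4,0],[0,0,0,0.4,0]]'>/dev/null;python3 s2.py
python3 -m creep '[[0,0,0,0.4,0],[0,0,0,0.4,0]]'>/dev/null;python3 s2.py
python3 -m creep '[[0,0,0,0.4,0],[0,0,0,0.4,0]]'>/dev/null;python3 s2.py
python3 -m creep '[[0,0,0,0.4,0],[0,0,0,0.4,0]]'>/dev/null;python3 s2.py
```

```text
t 16.07 z 0.06299 yaw 169.79 F [-0.1 -0.6  1.1] Mz 0.07 vz7 -0.175 w 0.1474
t 16.32 z 0.06297 yaw 166.59 F [ 0.4 -0.2  0.8] Mz 0.097 vz7 -0.174 w 0.1483
t 16.57 z 0.06297 yaw 163.39 F [-0.9 -1.   1.3] Mz 0.054 vz7 -0.174 w 0.1518
t 16.82 z 0.06298 yaw 160.19 F [-0.3  0.6  0.8] Mz 0.045 vz7 -0.173 w 0.1489
```

```bash

python3 -m creep '[[0,0,0,0.4,0],[0,0,0,0.4,0]]'>/dev/null;python3 s2.py
python3 -m creep '[[0,0,0,0.4,0],[0,0,0,0.4,0]]'>/dev/null;python3 s2.py
python3 -m creep '[[0,0,0,0.4,0],[0,0,0,0.4,0]]'>/dev/null;python3 s2.py
```

```text
t 17.07 z 0.06297 yaw 156.99 F [-0.4  0.4  1.7] Mz 0.09 vz7 -0.172 w 0.149
t 17.32 z 0.06287 yaw 153.8 F [ 0.2 -0.7 -1.4] Mz 0.231 vz7 -0.173 w 0.1539
t 17.57 z 0.06273 yaw 150.62 F [ 1.1 -1.2 -5.2] Mz 0.513 vz7 -0.172 w 0.1459
```

```bash

python3 -m creep '[[0,0,0,0.4,0],[0,0,0,0.4,0]]'>/dev/null;python3 s2.py
python3 -m creep '[[0,0,0,0.4,0]]'>/dev/null;python3 s2.py
```

```text
t 17.82 z 0.0626 yaw 147.42 F [ 0.6 -0.8 -9.4] Mz 0.637 vz7 -0.173 w 0.1526
t 17.95 z 0.0626 yaw 145.82 F [  0.3  -0.6 -11.1] Mz 0.754 vz7 -0.173 w 0.1518
```

```bash

python3 -m creep '[[0,0,0.012,0,0],[0,0,0,0,0]]'>/dev/null;python3 s2.py
```

```text
t 18.2 z 0.06246 yaw 145.91 F [-2.1  0.8 -3.9] Mz 0.539 vz7 0.001 w 0.1517
```

```bash

python3 -m creep '[[0,0,0.008,0,0],[0,0,0,0,0]]'>/dev/null;python3 s2.py;python3 -m creep '[[0,0,0,0,0],[0,0,0,0,0]]'>/dev/null;python3 s2.py
```

```text
t 18.45 z 0.06233 yaw 145.88 F [-5.   1.5  2.5] Mz 0.585 vz7 -0.001 w 0.1529
t 18.7 z 0.06231 yaw 145.89 F [-5.5  1.5  3.5] Mz 0.511 vz7 -0.002 w 0.151
```

```bash
python3 - <<'E'
from h import *
a=cv2.imread('pics/wrist2.png');b=grab('wrist','wrist3.png')['pixels']
def mk(I,r0=165,r1=200):
    J=I.astype(float);w=np.clip(J[...,2]-J[...,1]-30,0,None);w[:r0]=0;w[r1:]=0;w[:,:225]=0;w[:,285:]=0
    v,u=np.mgrid[:384,:512];return (w*u).sum()/w.sum(),(w*v).sum()/w.sum(),w.sum()
print(mk(a),mk(b))
for I in(a,b):
    g=I.max(-1).astype(float)
    L=[]
    for r in range(194,228,4):
        row=np.convolve(g[r,225:285],np.ones(3)/3,'same');d=np.diff(row);d[:2]=0;d[-2:]=0
        L.append((225+int(d[:30].argmin()),225+30+int(d[30:].argmax())))
    print(L)
E
python3 s2.py
```

```text
(np.float64(253.1798137236267), np.float64(178.40125451435088), np.float64(10522.0)) (np.float64(252.31802575107295), np.float64(178.5697424892704), np.float64(9320.0))
[(231, 274), (241, 280), (241, 272), (240, 275), (239, 275), (228, 274), (239, 280), (239, 267), (238, 267)]
[(231, 274), (240, 281), (240, 264), (239, 264), (239, 265), (239, 265), (239, 265), (238, 266), (238, 267)]
t 18.75 z 0.06231 yaw 145.88 F [-4.5  0.5  4.9] Mz 0.5 vz7 0.0 w 0.1487
```

View pics/wrist3.png

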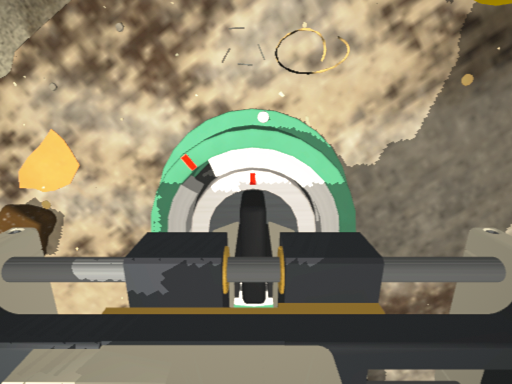

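The view shows the lid seated inside the lip, its red mark at (253,179) and the pot gap mark now at (189,162). The lid lags the hand by about 1°. The hand turned about 10° past first touch, so the lid is about 9° past, within the 8–10° target. Now I let go.

```bash
python3 -m creep '[[0,0,-0.005,0,0],[0,0,0,0,0.25],[0,0,0,0,0.4],[0,0,0,0,0.5],[0,0,0,0,0.5]]';python3 s2.py; python3 -m creep '[[0,0,-0.2,0,0.5],[0,0,-0.5,0,0.5],[0,0,-0.8,0,0.5],[0,0,-1,0,0.5],[-0.8,0,-0.5,0,0.5],[-1,0,0,0,0.5],[-0.5,0,0,0,0.5],[0,0,0,0,0.5]]';python3 s2.py; python3 - <<'E'
from h import *
d=grab('wrist','wrist4.png');P=cloud(d);I=d['pixels'].astype(int)
rr=np.hypot(P[...,0]-.461,P[...,1]+.1315)
q=P[(rr<.04)&(P[...,2]>.08)&(P[...,2]<.1)];r=cv2.minAreaRect((q[:,:2]*1000).astype(np.float32));print('bar',len(q),r,np.median(q[:,2]))
w=P[(rr<.041)&(rr>.034)&(P[...,2]<.065)&(P[...,2]>.04)];print('lid top z',np.median(w[:,2]))
red=(I[...,2]-I[...,1]>60)&(I[...,2]-I[...,0]>60)
for n,k in(('lid',red&(rr<.045)),('pot',red&(rr>.05)&(rr<.075))):
    p=P[k];p=p[np.isfinite(p[:,0])];a=np.degrees(np.arctan2(p[:,1]+.1315,p[:,0]-.461));print(n,len(p),p.mean(0).round(4) if len(p) else '',np.unique(a.round(-1)),a[a>0].mean() if (a>0).any() else '',a[a<0].mean() if (a<0).any() else '')
E
```

```text
clock: 19.38
position: [0.4607, -0.1316, 0.0624]
ee_rot: [0.921, 3.003, 0.0]
force: [0.7, 0.2, -0.2]
width: 0.487
gripper_force: 0.0
t 19.38 z 0.06244 yaw 145.89 F [ 0.7  0.2 -0.2] Mz -0.009 vz7 -0.0 w 0.4866
clock: 20.38
position: [0.5373, -0.1841, 0.1826]
ee_rot: [0.923, 3.002, -0.001]
force: [-0.8, 0.5, 0.5]
width: 0.497
gripper_force: 0.0
t 20.38 z 0.18263 yaw 145.84 F [-0.8  0.5  0.5] Mz 0.017 vz7 -0.012 w 0.4972
bar 1125 ((460.6978454589844, -131.6988983154297), (13.289203643798828, 59.408538818359375), 56.31173324584961) 0.0884396388292435
lid top z 0.05264523798332371
lid 40 [ 0.4622 -0.1326  0.0567] [-40. -30. 150.] 147.2025325443043 -33.70498409705066
pot 97 [ 0.4526 -0.1325  0.0563] [-180. -170.    0.   10.] 4.940340420765163 -174.56691854697618
```

View pics/wrist4.png

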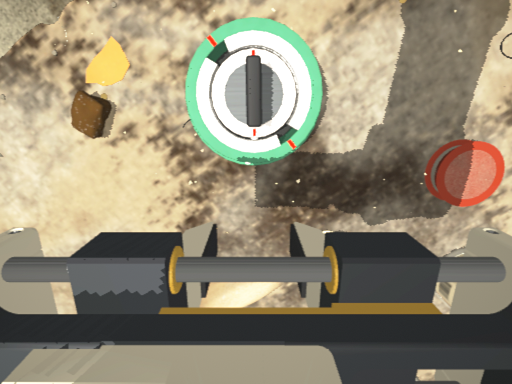

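The lid sits level in the lip, released at (253,92) and clear of the gaps at (215,52) and (287,135). Its bar is at 146.3°, about 9° past first touch, so it has held. Handing in.

```bash
python3 -c "
from cell import sign_off
print(sign_off())"
```

```text
the job is handed in; nothing more can be done
None
```

The pot is closed: the lid is seated, turned to an estimated 9° past first touch, released and still locked when I last looked at about 20 s; the job is handed in, with no verdict returned.

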